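Seat the gas regulator in the camp stove

ROBOT

A 7-joint arm with a two-finger parallel gripper is mounted at the origin on the work surface. World frame = base frame: x ahead of the robot, y to its left, z up, the work surface at z = 0. Lengths are in mm, angles in rad, forces in N, time in s.
With the tool pointing down it reaches from about 400 to 750 mm from the base axis. Payload 19.5 kg.
Tool frame: the origin (TCP) lies at the very end of the fingers, on their centre line; the grasp point (between the pads) lies 19 mm behind it; z points along the fingers, y is the direction in which the jaws open and shut (so a half turn about z gives the same grasp; the last joint's range is limited). The gripper opens to 85 mm and grips with 20 to 120 N. Pads are 22 mm wide; open, the fingers measure 114 mm over their backs; the gripper's body (76 mm by 85 mm) begins 54 mm behind the grasp point. The pads swing forward as they close: fully open they stand 13 mm farther back than shut.
Start: joints at [-1.373, 0.707, -0.028, 1.485, 0.022, 0.951, -0.075], TCP at [136.556, 558.522, 231.268] pointing down, gripper open.
Joint ranges: [-2.71, 2.71], [-0.32, 2.16], [-1.57, 1.52], [0, 2.45], [-1.46, 4.6], [0, 2.02], [-2.83, 2.83]. Speed limits (rad/s): [1.89, 1.89, 2.57, 2.57, 3.01, 3.01, 3.01].

INTERFACE

Orientations are given as a rotation vector (axis times angle).
In Python, from cell import get_state, grab_frame, job_done gives the robot as it stands. The module is installed in compiled form; this text tells all that it offers.
- The arm moves only by the tool carry_out, never from a script. Its argument "deltas" is a list of rows, each a list of 2 entries, a list of its own where there are three numbers: the shift along the world's x, y, z in units of 200 mm (1.0 is 200 mm), then the turn, a rotation vector about the world's x, y, z in units of 0.5 rad (1.0 is 0.5 rad). In form: [[[dx, dy, dz], [wx, wy, wz]], ...]. A call has 1 to 12 rows; each row is the pose to reach, as a shift and turn from the pose commanded when the call began; what a row does not reach only later rows make up. A row lasts 1/12 s, in which the tool goes at most 41.7 mm and 7.16 degrees, less where a joint would pass 70% of its speed; a pose out of reach is approached as far as the arm can. A call with a number of a shift or a turn outside -1 to 1 is refused whole. A call with a gripper value outside its range is refused whole. "jaw" is the opening in per cent of the stroke, from 0 (shut) to 100 (fully open), set as the call begins (left out, the last holds). The fingers move at their own pace and stop on an object; "squeeze" is the grip in N (left out, the last holds). Time passes only in rows, so rows that repeat a pose let the fingers close. It gives the time, the measured TCP pose, the force and the opening at its end, in the units of the state.
- get_state(): the state, without advancing time (a new reading comes with each control period).
- grab_frame(name): name is "side" or "top" or "wrist"; returns a dict with "img" (420x560x3 uint8, red, green, blue), "fx", "fy", "cx", "cy" (pixels), "extrinsics" (4x4, takes a point from world to camera coordinates). Camera axes: x right, y up, looking along -z (the intrinsics and any distortion apply to the point x, -y, -z); pixel columns grow to the right and rows downward; lengths in mm; the calibration is good to about 2 mm. A picture is of the moment at which its call begins. There is no depth.
- job_done(): hands the job in, once; it reports no verdict.
The state is a dict: "clock": time; "joints": joint angles; "joint_vel": joint speeds; "effort": joint torques, N m; "tcp_pos": TCP position; "eef_rot": TCP orientation; "force": force on the tool from outside, world axes, zero at the start; "torque": the same for the moment, N m; "opening": finger opening in mm.
Only numpy, scipy, OpenCV 4.12 (cv2) and the standard library are available. Lean on these libraries where they do the work, as an engineer would, in place of code of your own. Each camera call takes 0.05 s, during which the arm holds its last target.

TASK

Fit the propane regulator to the camp stove: pick it up, put the end of its tube into the round port in the stove's side and slide it in until you feel it come up firmly against the valve seat hidden inside, then let go and leave it there. The spring ball in the port drags on the tube well before the seat is reached, so do not stop there, but do not ram the soft brass seat either. Leave everything else on the table where it is.

Things in the scene. Friction and masses are not known exactly. Their poses are not given: they have to be found in the camera images.
- stove: Single-burner propane stove, fixed, grey case 270 mm deep (x), 340 mm wide (y), top at 89 mm, pan support up to 122 mm. Origin: centre of its underside, on the table. -x is its front, with a gas tap near the port's end that stands out 30 mm; -y is the side with the port. Position and yaw vary.
- port (a point): Centre of the mouth of the port: the round bore of a square steel socket, 32 mm wide, that stands out 20 mm from a 58 mm plate on the stove's -y side, 48 mm above the table. Axes as the stove's: +y points level, straight into the port. Bore straight, 17 mm wide, 46 mm long, rim not funnelled. Pressing on the seat inside with 8 to 15 N is right; over 25 N on it dents it.
- port_inner (a point): On the port's axis, at the inner end of the bore, 46 mm in from the mouth, axes as the port's. A spring ball in the bore's roof, 28 mm in, presses on the tube from some 22 mm in: from there pushing takes about 2 to 6 N, and the tube stays when let go, with a droop. A rigid flat brass seat stops the tube's end 48 to 80 mm in from the mouth, a depth that differs each time and is not measured.
- regulator_mid (a point): Centre of the regulator's body, half-way up: a grey cast block 46 mm long (x), 34 mm wide (y), 32 mm high (z), gripped across its width; a 27 mm vent cap stands 8 mm above it. Lies loose, block flat on the table, this point 16 mm up. +x points along the tube, +z up. About 0.22 to 0.35 kg. At the -x end a brass gas inlet nut, 30 mm wide, 24 mm long.
- regulator_tip (a point): Centre of the end of the regulator's steel tube, 155 mm from regulator_mid along +x, same axes. The tube is 15 mm in diameter, 122 mm long from a 21 mm collar at the block, straight, on the level of regulator_mid; the last 8 mm taper to 9 mm.
- cup: Green enamel mug, 84 mm wide, 80 mm high, loose. Origin: centre of its underside. Leave alone.
- gas_bottle: White steel propane bottle, 98 mm wide, 206 mm high, standing, loose. Origin: centre of its underside. Leave alone.
- colander: Stainless colander, 262 mm wide, 116 mm high, loose. Origin: centre of its underside. Leave alone.
- silicone_lid: Flat tan silicone lid, disc 120 mm wide and 6 mm thick with a small knob to 16 mm and a tab, lying loose. Origin: centre of its underside. Leave alone.
- spoon: Spoon with a wooden handle, 240 mm long along its x, lying loose, up to about 25 mm high. Origin: middle of its length, on the table. Leave alone.
- wrench: Flat steel wrench, 160 mm long along its x, 8 mm thick, lying loose. Origin: middle of its length, on the table. Leave alone.

How it is judged:
By the outcome, as a careful person would: the job done as asked, in the order asked, and still so for the second after the job is handed in, with the robot touching nothing.
It also fails if it takes over 58 s, if anything falls off the work surface, if the arm or the gripper's body presses on something with over 40 N, if the wrist force passes 120 N, or if a joint passes its speed limit or range.

## Working session

There is one attempt and no reset: what is moved stays moved. The work goes in short steps, Python scripts to look and compute and a tool call to move; the robot and the scene stay as the last step left them, time stands still between calls to the robot, and variables do not carry over. Pictures are saved under pics/ and viewed, and the job is handed in when it is done.

Besides the shell and the picture viewer there is one more tool, called after "Request:" by a JSON object that holds its "fn" and its "kwargs". carry_out: Moves the arm, as the interface text tells. Shifts and turns lie within -1 to 1; 1 stands for 200 mm of shift or 0.5 rad of turn. Its arguments: {"type":"object","properties":{"deltas":{"type":"array"},"jaw":{"type":"number"},"squeeze":{"type":"number"}},"required":["deltas"]}

```bash
mkdir -p pics; cat > h.py <<'E'
import numpy as np, cv2, json
from cell import get_state, grab_frame, job_done
def cap(n,tag):
    f=grab_frame(n); cv2.imwrite(f'pics/{tag}.png',cv2.cvtColor(f['img'],cv2.COLOR_RGB2BGR))
    np.savez(f'pics/{tag}.npz',**{k:np.array(v) for k,v in f.items()}); return f
def load(tag): return dict(np.load(f'pics/{tag}.npz',allow_pickle=True))
def ray(f,u,v):
    E=np.array(f['extrinsics']);R=E[:3,:3];t=E[:3,3]
    d=np.array([(u-f['cx'])/f['fx'],-(v-f['cy'])/f['fy'],-1.]);return -R.T@t,R.T@d
def onz(f,u,v,z):
    o,d=ray(f,u,v);return o+d*(z-o[2])/d[2]
def proj(f,p):
    E=np.array(f['extrinsics']);c=E[:3,:3]@np.array(p,float)+E[:3,3]
    return f['cx']+f['fx']*c[0]/-c[2], f['cy']+f['fy']*(-c[1])/-c[2]
def tri(f1,p1,f2,p2):
    o1,d1=ray(f1,*p1);o2,d2=ray(f2,*p2)
    s=np.linalg.lstsq(np.c_[d1,-d2],o2-o1,rcond=None)[0]
    a=o1+d1*s[0];b=o2+d2*s[1];return (a+b)/2,np.linalg.norm(a-b)
E
python3 - <<'E'
from h import *
for n in ['side','top','wrist']:
    f=cap(n,n+'0'); print(n,f.keys(),f['fx'],f['fy'],f['cx'],f['cy'],ray(f,f['cx'],f['cy']))
print(get_state())
E
```

```text
side dict_keys(['img', 'fx', 'fy', 'cx', 'cy', 'extrinsics']) 388.289532726879 388.289532726879 279.0497175959742 208.14352898834574 (array([  20.02119513, -533.59824508,  740.97464682]), array([ 0.54196903,  0.45981753, -0.70344681]))
top dict_keys(['img', 'fx', 'fy', 'cx', 'cy', 'extrinsics']) 442.2274238906983 442.2274238906983 273.00058586475063 212.44925787652033 (array([ 253.46328089,  -61.15079084, 1304.91026811]), array([ 0.22309571, -0.02170085, -0.97455496]))
wrist dict_keys(['img', 'fx', 'fy', 'cx', 'cy', 'extrinsics']) 292.2282868533025 292.2282868533025 278.5034164374017 212.15950149680404 (array([ 68.98702632, 574.24487566, 374.1649556 ]), array([ 0.26471792, -0.06699184, -0.96199611]))
{'clock': 0.15, 'joints': array([-1.3727155 ,  0.70692286, -0.02760032,  1.48485799,  0.02197863,
        0.95087097, -0.07548572]), 'joint_vel': array([ 0.00148125, -0.00157814, -0.00095478, -0.00157436, -0.00014616,
       -0.00054917,  0.00039729]), 'effort': array([ 3.80219935e-03, -8.83306503e+01,  1.23538177e+00, -2.36187798e+01,
        1.69191579e-02,  5.42432594e-03,  5.20558785e-06]), 'tcp_pos': array([136.51408483, 558.37924572, 230.96426315]), 'eef_rot': array([-3.75756262e-01, -3.11895958e+00,  1.18335019e-03]), 'force': array([-0.21492347, -0.09269204, -0.12060726]), 'torque': array([-0.04048036,  0.01152573, -0.0090084 ]), 'opening': 85.17004868122294}
```

View pics/top0.png

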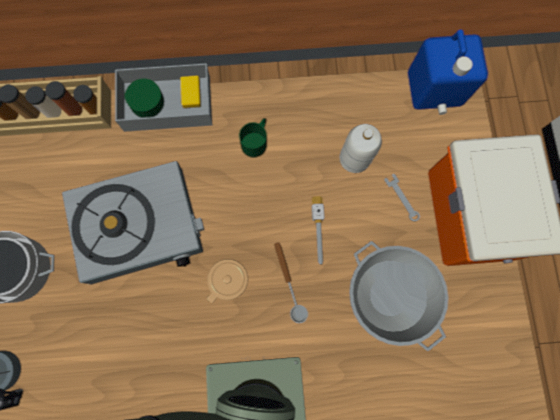

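View pics/side0.png

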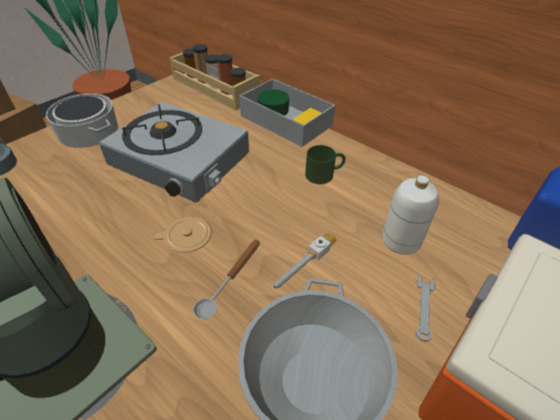

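View pics/wrist0.png

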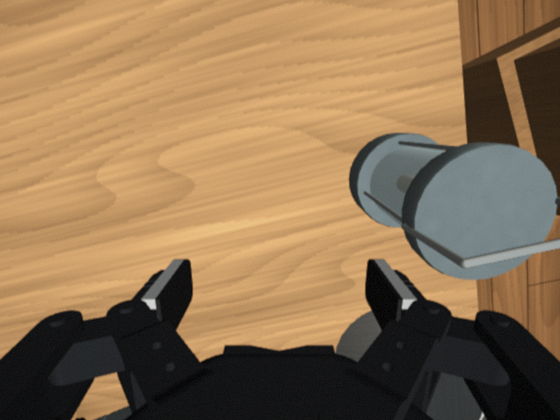

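```bash
python3 - <<'E'
from h import *
a=cv2.imread('pics/top0.png');b=cv2.imread('pics/side0.png')
cv2.imwrite('pics/z1.png',cv2.resize(a[185:275,140:340],None,fx=4,fy=4,interpolation=cv2.INTER_CUBIC))
cv2.imwrite('pics/z2.png',cv2.resize(b[100:300,150:350],None,fx=3,fy=3,interpolation=cv2.INTER_CUBIC))
f=load('top0')
for n,u,v,z in [('tip',320,264,16),('body',318,210,32),('nut',318,200,16),('portend',200,225,48),('c1',62,195,89),('c2',180,164,89),('c3',202,247,89),('c4',82,281,89)]: print(n,onz(f,u,v,z))
E
```

```text
tip [ 384.31630937 -214.38878881   16.        ]
body [ 542.02869936 -222.8200941    32.        ]
nut [ 576.44838346 -227.96738757   16.        ]
portend [520.28295287 124.50859948  48.        ]
c1 [628.64223753 505.49517584  89.        ]
c2 [695.80494189 168.68160725  89.        ]
c3 [449.04973294 115.48523698  89.        ]
c4 [381.08574186 444.4996389   89.        ]
```

View pics/z1.png

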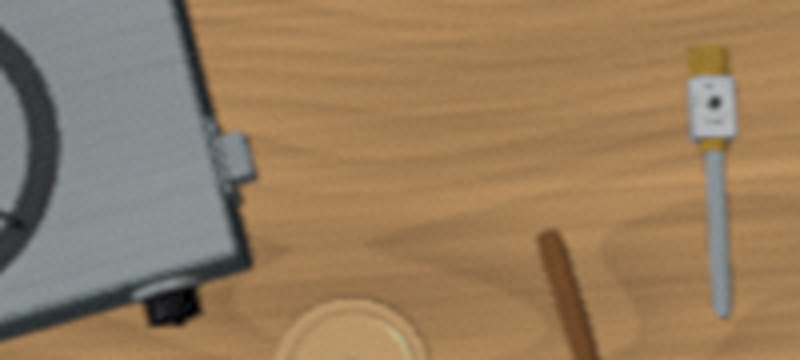

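View pics/z2.png

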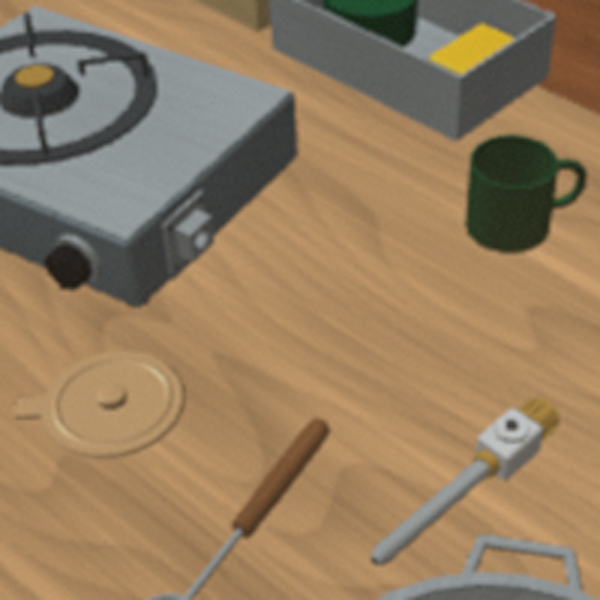

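```bash
python3 - <<'E'
from h import *
t=load('top0');s=load('side0')
T=lambda x,y:(140+(x-1.5)/4,185+(y-1.5)/4); S=lambda x,y:(150+(x-1)/3,100+(y-1)/3)
print('cap',tri(t,T(714,102),s,S(513,428)),onz(t,*T(714,102),40),onz(s,*S(513,428),40))
print('tipT',onz(t,*T(723,314),16),'tipS',onz(s,*S(378,557),16))
print('tube near collar',onz(t,*T(714,152),22),onz(t,*T(721,290),22))
print('socket outer top edge',onz(t,*T(245,134),64),onz(t,*T(257,178),64))
print('side bore',tri(t,T(251,156),s,S(201,240)))
y=np.deg2rad(11.7)
for yy in range(110,126,2):pass
print('side mouth ctr on z48',onz(s,*S(201,239),48))
print('colander rim', onz(t,352,290,116), onz(t,365,247,110), 'c',onz(t,400,293,116))
E
```

```text
cap (array([ 540.66060991, -222.70158619,   37.52067388]), np.float64(0.7441017059881153)) [ 539.81109631 -222.13258887   40.        ] [ 539.15965512 -223.99812031   40.        ]
tipT [ 386.76823502 -215.73846431   16.        ] tipS [ 390.78958407 -213.4642779    16.        ]
tube near collar [ 506.02558668 -220.59078301   22.        ] [ 403.633751   -215.34598972   22.        ]
socket outer top edge [536.795455   118.81846416  64.        ] [504.04181089 111.62505449  64.        ]
side bore (array([523.12859674, 117.57022452,  49.2132685 ]), np.float64(0.9864565199530752))
side mouth ctr on z48 [524.50771377 119.96621759  48.        ]
colander rim [ 298.97034024 -280.19334119  116.        ] [ 411.35302789 -330.28802339  110.        ] c [ 281.27867139 -406.23145194  116.        ]
```

Request:
{"fn": "carry_out", "kwargs": {"deltas": [[[0.1,-0.1,0],[0,0,0.05]],[[0.2,-0.2,0],[0,0,0.1]],[[0.32,-0.32,0],[0,0,0.15]],[[0.44,-0.44,0],[0,0,0.2]],[[0.56,-0.56,0],[0,0,0.25]],[[0.68,-0.68,0],[0,0,0.3]],[[0.8,-0.8,0],[0,0,0.34]],[[0.9,-0.95,0],[0,0,0.373]],[[0.95,-1.0,0],[0,0,0.373]]], "jaw": 100}}

```text
clock: 0.9
tcp_pos: [329.0, 354.5, 231.2]
eef_rot: [0.088, 3.14, -0.003]
force: [0.5, -0.3, 0.3]
opening: 85.2
```

Request:
{"fn": "carry_out", "kwargs": {"deltas": [[[0.05,-0.12,0],[0,0,0]],[[0.12,-0.28,0],[0,0,0]],[[0.2,-0.44,0],[0,0,0]],[[0.3,-0.6,0],[0,0,0]],[[0.4,-0.76,0],[0,0,0]],[[0.5,-0.9,0],[0,0,0]],[[0.57,-1,0],[0,0,0]]]}}

```text
clock: 1.48
tcp_pos: [441.9, 155.5, 231.2]
eef_rot: [0.087, 3.14, -0.001]
force: [0.4, 0.4, -0.6]
opening: 85.3
```

Request:
{"fn": "carry_out", "kwargs": {"deltas": [[[0.05,-0.15,0],[0,0,0]],[[0.12,-0.32,0],[0,0,0]],[[0.2,-0.5,0],[0,0,0]],[[0.3,-0.68,0],[0,0,0]],[[0.38,-0.85,0],[0,0,0]],[[0.43,-1,0],[0,0,0]]]}}

```text
clock: 1.98
tcp_pos: [527.5, -44.2, 231.0]
eef_rot: [0.086, 3.14, -0.001]
force: [0.7, -0.2, -0.6]
opening: 85.4
```

Request:
{"fn": "carry_out", "kwargs": {"deltas": [[[0.01,-0.15,0],[0,0,0]],[[0.02,-0.32,-0.05],[0,0,0]],[[0.03,-0.5,-0.15],[0,0,0]],[[0.04,-0.68,-0.25],[0,0,0]],[[0.05,-0.83,-0.35],[0,0,0]],[[0.06,-0.895,-0.4],[0,0,0]],[[0.06,-0.895,-0.4],[0,0,0]],[[0.06,-0.895,-0.4],[0,0,0]]]}}

```text
clock: 2.65
tcp_pos: [538.4, -220.2, 150.9]
eef_rot: [-0.085, -3.14, -0.001]
force: [0.8, -0.1, 0.8]
opening: 85.4
```

```bash
python3 - <<'E'
from h import *
f=cap('wrist','w1');s=get_state();print(s['tcp_pos'],s['eef_rot'],s['clock'])
for p in [(539.5,-223,40),(386,-215,16)]: print(proj(f,p))
E
```

```text
[ 538.81635433 -219.36845706  151.5672158 ] [8.24952753e-02 3.14028911e+00 1.02584143e-03] 2.7
(np.float64(276.49016306033997), np.float64(210.8865714590649))
(np.float64(276.00951214924595), np.float64(26.660787751537555))
```

View pics/w1.png

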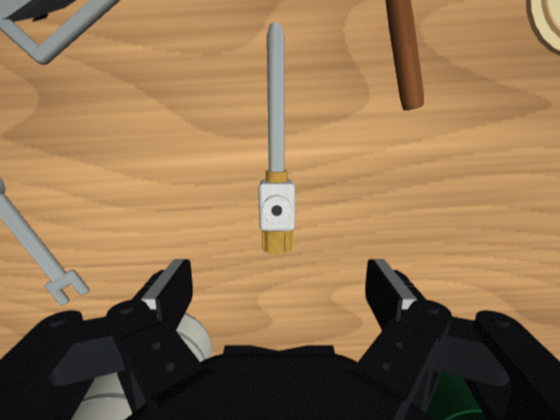

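Request:
{"fn": "carry_out", "kwargs": {"deltas": [[[0.005,-0.0125,-0.1],[0,0,0]],[[0.005,-0.0125,-0.23],[0,0,0]],[[0.005,-0.0125,-0.36],[0,0,0]],[[0.005,-0.0125,-0.48],[0,0,0]],[[0.005,-0.0125,-0.59],[0,0,0]],[[0.005,-0.0125,-0.66],[0,0,0]],[[0.005,-0.0125,-0.71],[0,0,0]],[[0.005,-0.0125,-0.74],[0,0,0]],[[0.005,-0.0125,-0.755],[0,0,0]],[[0.005,-0.0125,-0.755],[0,0,0]]]}}

```text
clock: 3.53
tcp_pos: [539.9, -222.6, 0.6]
eef_rot: [0.083, 3.14, -0.0]
force: [0.2, -0.2, 0.7]
opening: 85.2
```

Request:
{"fn": "carry_out", "kwargs": {"deltas": [[[0,0,0],[0,0,0]],[[0,0,0],[0,0,0]],[[0,0,0],[0,0,0]],[[0,0,0],[0,0,0]],[[0,0,0],[0,0,0]],[[0,0,0],[0,0,0]],[[0,0,0],[0,0,0]],[[0,0,0],[0,0,0]]], "jaw": 0, "squeeze": 70}}

```text
clock: 4.2
tcp_pos: [539.8, -223.1, 0.8]
eef_rot: [0.084, 3.14, -0.001]
force: [-0.5, -0.1, 8.1]
opening: 33.4
```

Request:
{"fn": "carry_out", "kwargs": {"deltas": [[[0,0,0.03],[0,0,0]],[[0,0,0.1],[0,0,0]],[[0,0,0.2],[0,0,0]],[[0,0,0.33],[0,0,0]],[[0,0,0.46],[0,0,0]],[[0,0,0.58],[0,0,0]],[[0,0,0.68],[0,0,0]],[[0,0,0.75],[0,0,0]],[[0,0,0.75],[0,0,0]],[[0,0,0.75],[0,0,0]]]}}

```text
clock: 5.03
tcp_pos: [539.5, -223.0, 150.5]
eef_rot: [0.084, 3.14, -0.001]
force: [0.3, -0.9, -4.0]
opening: 33.1
```

```bash
python3 - <<'E'
from h import *
f=cap('wrist','w2');g=cap('side','s2');s=get_state();print(s['tcp_pos'],s['eef_rot'],s['clock'],s['force'],s['torque'])
E
```

```text
[ 539.07734758 -222.85511298  149.32538142] [-8.36638016e-02 -3.13907260e+00 -4.52028351e-04] 5.1333 [ 0.0388661   0.06172158 -3.48619846] [0.01043519 0.05476397 0.0350666 ]
```

View pics/w2.png

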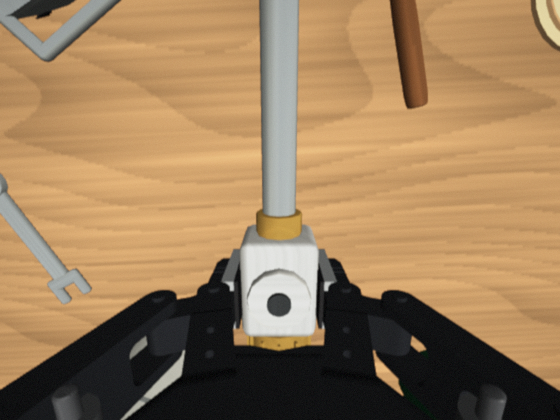

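View pics/s2.png

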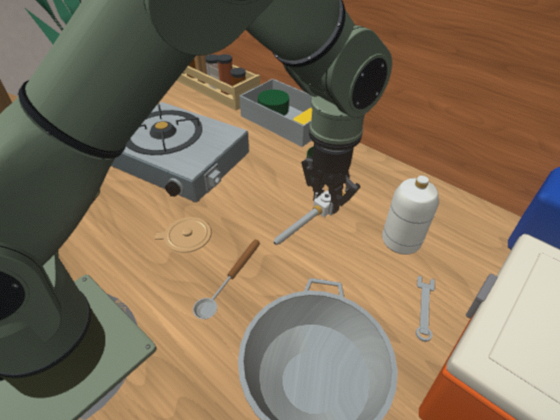

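Request:
{"fn": "carry_out", "kwargs": {"deltas": [[[0,0.05,0],[0,0,-0.1]],[[0,0.1,0],[0,0,-0.25]],[[0.02,0.15,0],[0,0,-0.42]],[[0.03,0.2,0],[0,0,-0.6]],[[0.04,0.25,0],[0,0,-0.78]],[[0.05,0.3,0],[0,0,-0.95]]]}}

```text
clock: 5.63
tcp_pos: [549.2, -162.4, 149.2]
eef_rot: [-0.827, -3.029, 0.0]
force: [0.4, 1.4, -3.0]
opening: 32.8
```

Request:
{"fn": "carry_out", "kwargs": {"deltas": [[[0,0.05,0],[0,0,-0.18]],[[0,0.1,0],[0,0,-0.36]],[[0.02,0.15,0],[0,0,-0.54]],[[0.03,0.2,0],[0,0,-0.72]],[[0.04,0.25,0],[0,0,-0.85]],[[0.05,0.3,0],[0,0,-0.95]]]}}

```text
clock: 6.13
tcp_pos: [559.2, -102.3, 149.1]
eef_rot: [-1.515, -2.75, 0.002]
force: [-0.8, 0.7, -3.4]
opening: 33.1
```

Request:
{"fn": "carry_out", "kwargs": {"deltas": [[[0,0.02,0],[0,0,-0.16]],[[0,0.05,-0.05],[0,0,-0.32]],[[0,0.1,-0.12],[0,0,-0.48]],[[0,0.14,-0.25],[0,0,-0.6]],[[0,0.14,-0.38],[0,0,-0.68]],[[0,0.14,-0.48],[0,0,-0.72]],[[0,0.14,-0.54],[0,0,-0.72]],[[0,0.14,-0.57],[0,0,-0.72]],[[0,0.14,-0.59],[0,0,-0.72]],[[0,0.14,-0.59],[0,0,-0.72]]]}}

```text
clock: 6.97
tcp_pos: [559.5, -75.1, 32.1]
eef_rot: [-1.979, -2.44, 0.0]
force: [0.1, -0.7, -2.6]
opening: 32.8
```

```bash
python3 - <<'E'
from h import *
for n in ['wrist','side','top']: f=cap(n,n[0]+'3')
s=get_state();print(s['tcp_pos'],s['eef_rot'],s['clock'],s['force'],s['torque'])
a=cv2.imread('pics/t3.png');b=cv2.imread('pics/s3.png')
cv2.imwrite('pics/z3t.png',cv2.resize(a[190:290,170:340],None,fx=4,fy=4,interpolation=cv2.INTER_CUBIC))
cv2.imwrite('pics/z3s.png',cv2.resize(b[120:270,180:380],None,fx=4,fy=4,interpolation=cv2.INTER_CUBIC))
E
```

```text
[559.99227508 -75.09991593  33.13633569] [1.97859188e+00 2.43894589e+00 9.78167779e-04] 7.1167 [ 0.01247    -0.23573016 -3.75374932] [-0.07964184  0.00565803 -0.03470938]
```

View pics/w3.png

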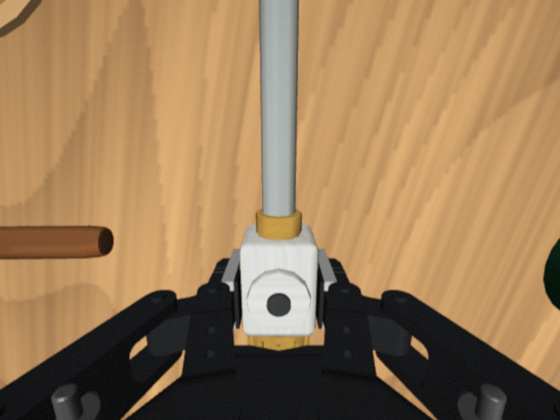

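View pics/z3t.png

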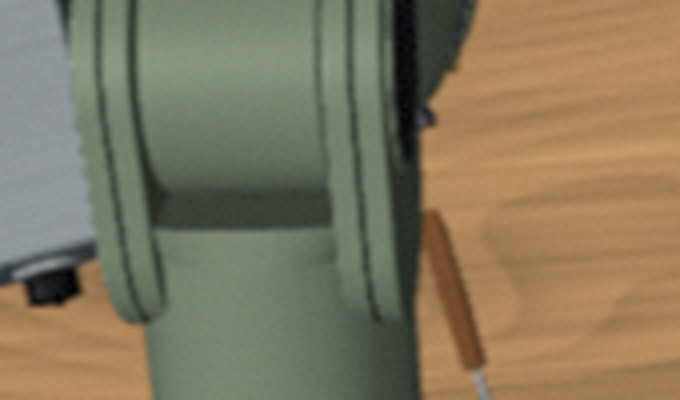

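View pics/z3s.png

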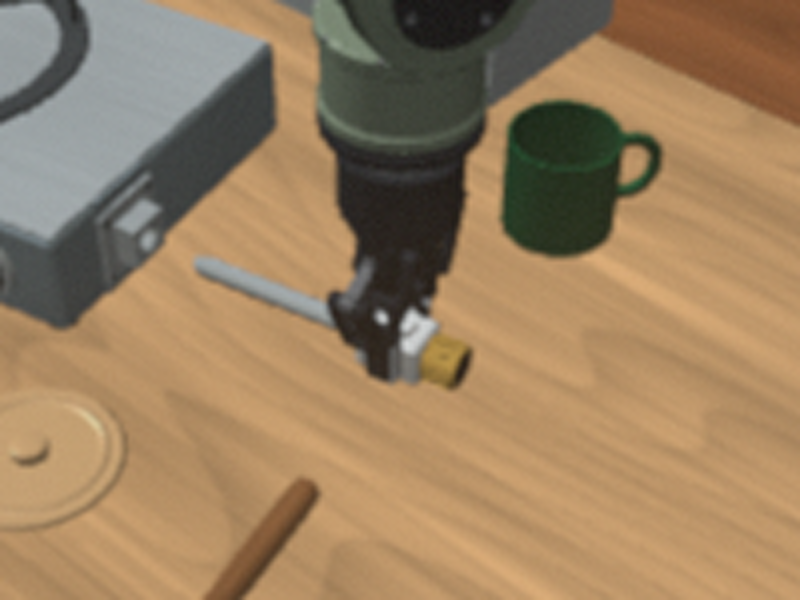

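Request:
{"fn": "carry_out", "kwargs": {"deltas": [[[0,0,0.1],[0,0,0]],[[0,0,0.25],[0,0,0]],[[0.02,0.05,0.4],[0,0,0]],[[0.04,0.15,0.52],[0,0,0]],[[0.06,0.3,0.59],[0,0,0]],[[0.09,0.45,0.59],[0,0,0]],[[0.12,0.58,0.59],[0,0,0]],[[0.12,0.65,0.59],[0,0,0]],[[0.12,0.67,0.59],[0,0,0]],[[0.12,0.67,0.59],[0,0,0]],[[0.12,0.67,0.59],[0,0,0]]]}}

```text
clock: 8.03
tcp_pos: [583.6, 58.0, 150.7]
eef_rot: [1.98, 2.438, -0.0]
force: [-1.1, -0.7, -3.0]
opening: 33.2
```

```bash
python3 - <<'E'
from h import *
for n in ['wrist']: f=cap(n,n[0]+'4')
s=get_state();print(s['tcp_pos'],s['eef_rot'],s['clock'])
g=load('s3')
print('side pred tip',proj(g,(528.1,76.3,48)),'obs',180+(203-1.5)/4,120+(265-1.5)/4)
print('side pred M',proj(g,(520.4,115.5,48)),'obs',180+(148-1.5)/4,120+(239-1.5)/4)
print('wrist pred M',proj(f,(520.4,115.5,48)))
b=cv2.imread('pics/w4.png')
cv2.imwrite('pics/z4.png',cv2.resize(b[20:220,100:300],None,fx=4,fy=4,interpolation=cv2.INTER_CUBIC)[:600])
E
```

```text
[583.60009292  57.61395107 150.65287737] [ 1.98068520e+00  2.43768154e+00 -5.09201284e-04] 8.0833
side pred tip (np.float64(228.71114372565094), np.float64(185.76144449450226)) obs 230.375 185.875
side pred M (np.float64(216.65939135220557), np.float64(180.77750232475185)) obs 216.625 179.375
wrist pred M (np.float64(217.3491255033826), np.float64(128.00799476033833))
```

View pics/w4.png

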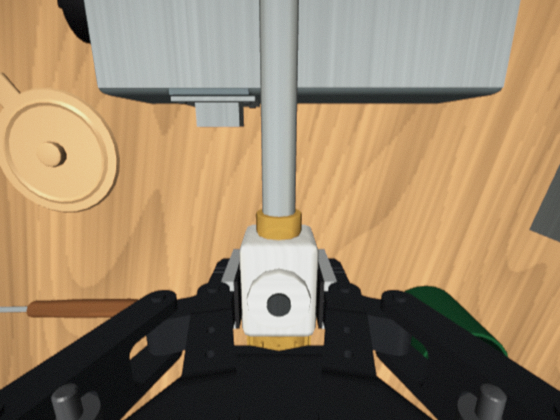

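View pics/z4.png

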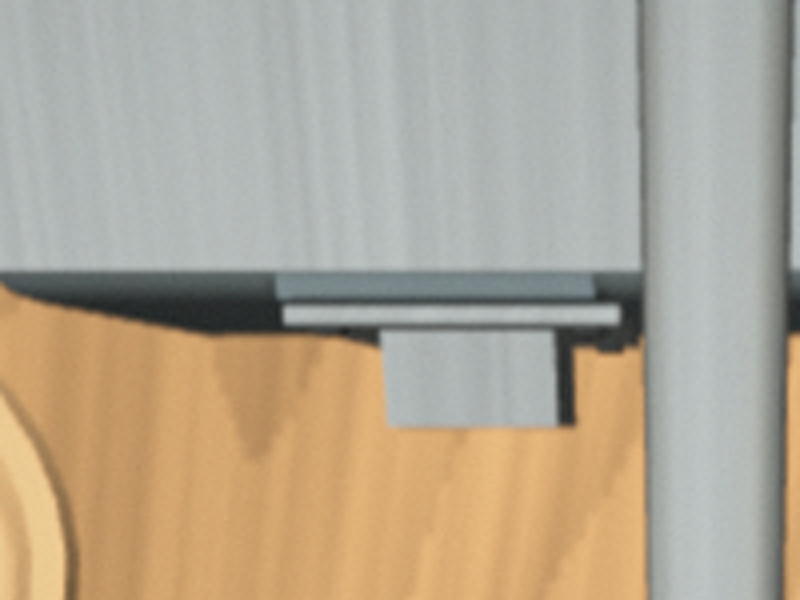

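```bash
python3 - <<'E'
from h import *
f=load('w4')
Z=lambda x,y:(100+(x-1.5)/4,20+(y-1.5)/4)
a=onz(f,*Z(389,427),64);b=onz(f,*Z(558,427),64);print(a,b,np.linalg.norm(a-b),np.degrees(np.arctan2(*(b-a)[[1,0]])))
m=(a+b)/2;print('M',m)
img=f['img'].astype(float)
# stove top edge rows, dark transition
g=img.sum(2)
pts=[]
for u in list(range(108,165,6))+list(range(310,490,10)):
    col=g[70:110,u]; d=np.diff(col); r=np.argmin(d); pts.append((u,70+r+.5))
pts=np.array(pts);k=np.polyfit(pts[:,0],pts[:,1],1);print('edge',k,np.abs(np.polyval(k,pts[:,0])-pts[:,1]).max())
p=onz(f,110,np.polyval(k,110),89);q=onz(f,480,np.polyval(k,480),89);print('edge yaw',np.degrees(np.arctan2(*(q-p)[[1,0]])),p,q)
# tube edges
w2=load('w2')['img'].astype(float)
for name,F in [('w2',load('w2')),('w3',load('w3')),('w4',f)]:
  for v in [10,60,150,195]:
    row=F['img'][v].astype(float);sat=row.max(1)-row.min(1)
    print(name,v,[int(x) for x in np.where(sat[240:320]<35)[0][[0,-1]]+240])
s=get_state();
from scipy.spatial.transform import Rotation as Rn
R=Rn.from_rotvec(s['eef_rot']).as_matrix();print(R.round(4).tolist())
for v in [10,60,150,195]:
    c=onz(f,278.7,v,166);print(v,c, R.T@(c-s['tcp_pos']))
E
```

```text
[508.25402219 114.13240022  64.        ] [539.48131525 120.68361618  64.        ] 31.907087967864378 11.848328803111317
M [523.86766872 117.4080082   64.        ]
edge [-1.46681011e-03  8.76574719e+01] 0.6880926765316246
edge yaw 11.92259120683455 [456.40393388 127.86442921  89.        ] [691.68972797 177.54382176  89.        ]
w2 10 [260, 298]
w2 60 [261, 297]
w2 150 [262, 295]
w2 195 [263, 295]
w3 10 [260, 297]
w3 60 [260, 297]
w3 150 [262, 295]
w3 195 [262, 294]
w4 10 [240, 319]
w4 60 [240, 319]
w4 150 [262, 295]
w4 195 [262, 294]
[[-0.2047, 0.9788, 0.0003], [0.9788, 0.2047, -0.0007], [-0.0007, 0.0002, -1.0]]
10 [560.13827737 167.66454041 166.        ] [112.51173471  -0.43819509 -15.42856804]
60 [563.67473751 150.82331898 166.        ] [ 95.30322171  -0.42353645 -15.41612062]
150 [570.86244244 116.59425214 166.        ] [ 60.32765037  -0.39374338 -15.39082177]
195 [574.92322254  97.25613036 166.        ] [ 40.5677819   -0.37691143 -15.37652887]
```

```bash
python3 - <<'E'
from h import *
g=load('s3')
for p in [(523.6,117.3,48),(528.1,76.3,48),(528.1,76.3,50),(524.9,111.3,64),(508.2,114.1,64),(539.5,120.7,64),(508.2,114.1,32),(539.5,120.7,32)]:
    u,v=proj(g,p);print(p,round(u,1),round(v,1),'zoom8',(u-195)*8,(v-150)*8)
b=g['img'][:,:,::-1]
cv2.imwrite('pics/z3b.png',cv2.resize(b[150:220,195:285],None,fx=8,fy=8,interpolation=cv2.INTER_CUBIC))
E
```

```text
(523.6, 117.3, 48) 217.1 179.9 zoom8 176.6673668464332 239.35649457837417
(528.1, 76.3, 48) 228.7 185.8 zoom8 269.68914980520753 286.09155595601806
(528.1, 76.3, 50) 228.7 185.2 zoom8 269.225611226444 281.6123572219981
(524.9, 111.3, 64) 218.4 176.1 zoom8 186.96282810827552 209.07075894007016
(508.2, 114.1, 64) 213.0 178.7 zoom8 144.207415347601 229.400068037962
(539.5, 120.7, 64) 220.0 172.1 zoom8 199.928319171187 176.6306133187502
(508.2, 114.1, 32) 214.3 187.6 zoom8 154.1513483113538 300.9692184875505
(539.5, 120.7, 32) 221.1 181.0 zoom8 208.52813658985337 247.974614797065
```

View pics/z3b.png

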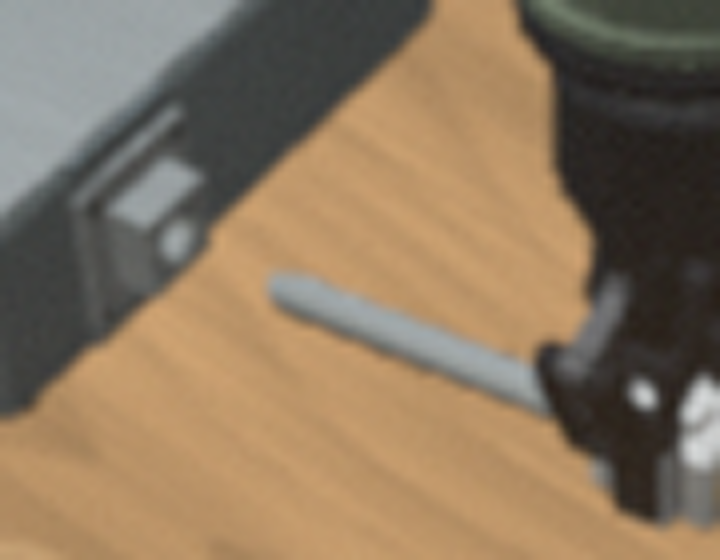

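Request:
{"fn": "carry_out", "kwargs": {"deltas": [[[-0.02,-0.06,0],[0,0,0]],[[-0.04,-0.18,0],[0,0,0]],[[-0.07,-0.32,0],[0,0,0]],[[-0.1,-0.45,0],[0,0,0]],[[-0.1225,-0.54,-0.05],[0,0,0]],[[-0.1225,-0.54,-0.15],[0,0,0]],[[-0.1225,-0.54,-0.28],[0,0,0]],[[-0.1225,-0.54,-0.4],[0,0,0.004]],[[-0.1225,-0.54,-0.5],[0,0,0.004]],[[-0.1225,-0.54,-0.57],[0,0,0.004]],[[-0.1225,-0.54,-0.59],[0,0,0.004]],[[-0.1225,-0.54,-0.59],[0,0,0.004]]]}}

```text
clock: 9.08
tcp_pos: [558.4, -50.3, 31.9]
eef_rot: [-1.978, -2.44, 0.002]
force: [1.1, -0.1, -3.1]
opening: 33.3
```

```bash
python3 - <<'E'
from h import *
g=cap('side','s5')
for i in range(2):
  s=get_state();print(s['tcp_pos'],s['eef_rot'],s['clock'],s['force'],s['torque'])
b=g['img'][:,:,::-1]
cv2.imwrite('pics/z5.png',cv2.resize(b[150:220,195:285],None,fx=8,fy=8,interpolation=cv2.INTER_CUBIC))
E
```

```text
[558.92830132 -50.00865472  32.72659044] [ 1.97821866e+00  2.44029458e+00 -5.59276225e-04] 9.1333 [ 0.58929114 -0.19280204 -2.85194915] [-0.0252755  -0.05991343 -0.01350988]
[558.92830132 -50.00865472  32.72659044] [ 1.97821866e+00  2.44029458e+00 -5.59276225e-04] 9.1333 [ 0.58929114 -0.19280204 -2.85194915] [-0.0252755  -0.05991343 -0.01350988]
```

View pics/z5.png

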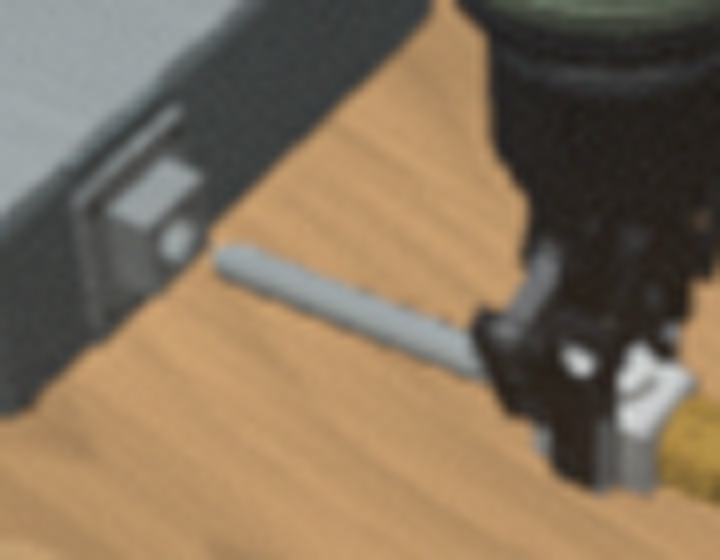

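Request:
{"fn": "carry_out", "kwargs": {"deltas": [[[-0.0052,0.0245,0],[0,0,0]],[[-0.0103,0.0489,0],[0,0,0]],[[-0.0134,0.0636,0],[0,0,0]],[[-0.0165,0.0783,0],[0,0,0]],[[-0.0186,0.088,0],[0,0,0]],[[-0.0206,0.0978,0],[0,0,0]],[[-0.0206,0.0978,0],[0,0,0]]]}}

```text
clock: 9.72
tcp_pos: [554.9, -28.9, 32.3]
eef_rot: [-1.976, -2.442, -0.0]
force: [0.1, 0.1, -3.0]
opening: 33.0
```

Request:
{"fn": "carry_out", "kwargs": {"deltas": [[[-0.001,0.0049,0],[0,0,0]],[[-0.0021,0.0098,0],[0,0,0]],[[-0.0031,0.0147,0],[0,0,0]],[[-0.0041,0.0196,0],[0,0,0]],[[-0.0041,0.0196,0],[0,0,0]]]}}

```text
clock: 10.13
tcp_pos: [554.1, -25.3, 32.3]
eef_rot: [-1.977, -2.441, 0.0]
force: [-0.0, 0.4, -3.2]
opening: 33.4
```

Request:
{"fn": "carry_out", "kwargs": {"deltas": [[[-0.0015,0.0073,0],[0,0,0]],[[-0.0031,0.0147,0],[0,0,0]],[[-0.0046,0.022,0],[0,0,0]],[[-0.0062,0.0294,0],[0,0,0]],[[-0.0062,0.0294,0],[0,0,0]]]}}

```text
clock: 10.55
tcp_pos: [552.8, -19.2, 32.3]
eef_rot: [-1.976, -2.442, -0.0]
force: [-0.6, 0.4, -3.0]
opening: 32.9
```

Request:
{"fn": "carry_out", "kwargs": {"deltas": [[[-0.0015,0.0073,0],[0,0,0]],[[-0.0031,0.0147,0],[0,0,0]],[[-0.0046,0.022,0],[0,0,0]],[[-0.0062,0.0294,0],[0,0,0]],[[-0.0062,0.0294,0],[0,0,0]]]}}

```text
clock: 10.97
tcp_pos: [551.6, -13.3, 32.3]
eef_rot: [-1.976, -2.442, -0.0]
force: [-0.2, 0.9, -3.7]
opening: 33.1
```

```bash
python3 - <<'E'
from h import *
g=cap('side','s6');f=cap('wrist','w6')
s=get_state();print(s['tcp_pos'],s['eef_rot'],s['clock'],s['force'],s['torque'])
b=g['img'][:,:,::-1]
cv2.imwrite('pics/z6.png',cv2.resize(b[150:220,195:285],None,fx=8,fy=8,interpolation=cv2.INTER_CUBIC))
E
```

```text
[551.61779944 -13.70440228  32.26753098] [-1.97689635e+00 -2.44150824e+00  1.84657438e-04] 11.0667 [-0.68700427 -1.30224373 -2.6741679 ] [-0.01098714 -0.05622905 -0.01147977]
```

View pics/z6.png

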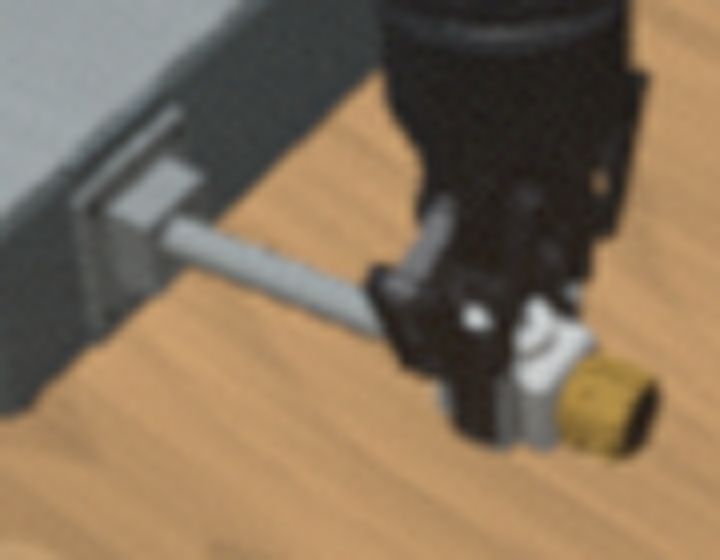

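View pics/w6.png

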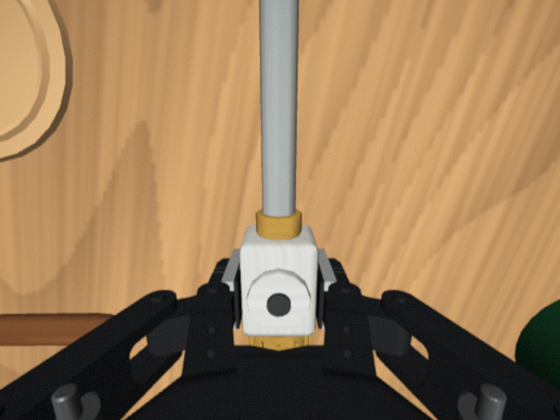

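Request:
{"fn": "carry_out", "kwargs": {"deltas": [[[-0.001,0.0049,0],[0,0,0]],[[-0.0021,0.0098,0],[0,0,0]],[[-0.0031,0.0147,0],[0,0,0]],[[-0.0041,0.0196,0],[0,0,0]],[[-0.0041,0.0196,0],[0,0,0]]]}}

```text
clock: 11.48
tcp_pos: [550.8, -9.6, 32.3]
eef_rot: [-1.977, -2.442, 0.0]
force: [0.2, 0.7, -3.2]
opening: 32.9
```

Request:
{"fn": "carry_out", "kwargs": {"deltas": [[[-0.001,0.0049,0],[0,0,0]],[[-0.0021,0.0098,0],[0,0,0]],[[-0.0031,0.0147,0],[0,0,0]],[[-0.0041,0.0196,0],[0,0,0]],[[-0.0041,0.0196,0],[0,0,0]]]}}

```text
clock: 11.9
tcp_pos: [550.0, -5.6, 32.3]
eef_rot: [-1.977, -2.442, -0.0]
force: [-0.3, 0.2, -3.3]
opening: 32.7
```

Request:
{"fn": "carry_out", "kwargs": {"deltas": [[[-0.001,0.0049,0],[0,0,0]],[[-0.0021,0.0098,0],[0,0,0]],[[-0.0031,0.0147,0],[0,0,0]],[[-0.0041,0.0196,0],[0,0,0]],[[-0.0041,0.0196,0],[0,0,0]]]}}

```text
clock: 12.32
tcp_pos: [549.1, -1.7, 32.3]
eef_rot: [-1.977, -2.442, -0.0]
force: [0.3, -0.7, -3.1]
opening: 33.0
```

```bash
python3 - <<'E'
from h import *
g=cap('side','s7');
s=get_state();print(s['tcp_pos'],s['clock'],s['force'],s['torque'])
b=g['img'][:,:,::-1]
cv2.imwrite('pics/z7.png',cv2.resize(b[150:220,195:285],None,fx=8,fy=8,interpolation=cv2.INTER_CUBIC))
for p in [(523.6,117.3,48),tuple(np.array(s['tcp_pos'])+[0,0,15.7])]:
    u,v=proj(g,p);print('zoom8',(u-194.5)*8,(v-149.5)*8)
E
```

```text
[549.16619439  -1.85882416  32.25769984] 12.3667 [-0.24726821  0.48305795 -2.027998  ] [ 0.03482298 -0.03547574  0.04620255]
zoom8 180.6673668464332 243.35649457837417
zoom8 485.83850033758677 364.09296892154794
```

View pics/z7.png

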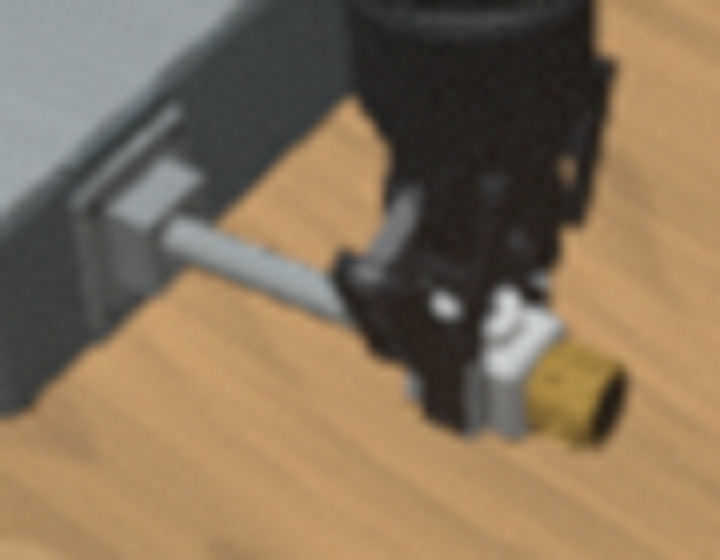

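Request:
{"fn": "carry_out", "kwargs": {"deltas": [[[-0.001,0.0049,0],[0,0,0]],[[-0.0021,0.0098,0],[0,0,0]],[[-0.0031,0.0147,0],[0,0,0]]]}}

```text
clock: 12.62
tcp_pos: [548.5, 1.0, 32.3]
eef_rot: [-1.977, -2.441, 0.0]
force: [0.1, -1.4, -2.7]
opening: 33.0
```

Request:
{"fn": "carry_out", "kwargs": {"deltas": [[[-0.001,0.0049,0],[0,0,0]],[[-0.0021,0.0098,0],[0,0,0]],[[-0.0031,0.0147,0],[0,0,0]]]}}

```text
clock: 12.87
tcp_pos: [548.0, 3.7, 32.3]
eef_rot: [1.977, 2.441, -0.0]
force: [0.8, -2.5, -4.7]
opening: 32.9
```

Request:
{"fn": "carry_out", "kwargs": {"deltas": [[[-0.001,0.0049,0],[0,0,0]],[[-0.0021,0.0098,0],[0,0,0]],[[-0.0031,0.0147,0],[0,0,0]]]}}

```text
clock: 13.12
tcp_pos: [547.4, 6.8, 32.3]
eef_rot: [1.977, 2.441, -0.0]
force: [1.3, -3.2, -4.2]
opening: 33.0
```

Request:
{"fn": "carry_out", "kwargs": {"deltas": [[[-0.001,0.0049,0],[0,0,0]],[[-0.0021,0.0098,0],[0,0,0]],[[-0.0031,0.0147,0],[0,0,0]]]}}

```text
clock: 13.37
tcp_pos: [546.7, 9.8, 32.3]
eef_rot: [1.977, 2.441, -0.0]
force: [1.6, -3.0, -4.3]
opening: 33.1
```

Request:
{"fn": "carry_out", "kwargs": {"deltas": [[[-0.001,0.0049,0],[0,0,0]],[[-0.0021,0.0098,0],[0,0,0]]]}}

```text
clock: 13.53
tcp_pos: [546.3, 11.8, 32.3]
eef_rot: [-1.977, -2.441, 0.0]
force: [1.6, -2.9, -3.8]
opening: 32.9
```

Request:
{"fn": "carry_out", "kwargs": {"deltas": [[[-0.0005,0.0024,0],[0,0,0]],[[-0.001,0.0049,0],[0,0,0]]]}}

```text
clock: 13.7
tcp_pos: [546.1, 12.8, 32.3]
eef_rot: [-1.977, -2.442, 0.0]
force: [0.9, -2.9, -4.4]
opening: 33.1
```

Request:
{"fn": "carry_out", "kwargs": {"deltas": [[[-0.0005,0.0024,0],[0,0,0]],[[-0.001,0.0049,0],[0,0,0]]]}}

```text
clock: 13.87
tcp_pos: [545.9, 13.7, 32.3]
eef_rot: [-1.977, -2.441, 0.0]
force: [1.2, -2.1, -3.6]
opening: 33.2
```

Request:
{"fn": "carry_out", "kwargs": {"deltas": [[[-0.0005,0.0024,0],[0,0,0]],[[-0.001,0.0049,0],[0,0,0]]]}}

```text
clock: 14.03
tcp_pos: [545.7, 14.7, 32.2]
eef_rot: [-1.977, -2.441, 0.0]
force: [1.4, -2.6, -4.7]
opening: 33.2
```

Request:
{"fn": "carry_out", "kwargs": {"deltas": [[[-0.0008,0.0039,0],[0,0,0]],[[-0.0008,0.0039,0],[0,0,0]]]}}

```text
clock: 14.2
tcp_pos: [545.4, 15.8, 32.2]
eef_rot: [-1.976, -2.441, -0.0]
force: [1.0, -0.7, -5.0]
opening: 33.0
```

Request:
{"fn": "carry_out", "kwargs": {"deltas": [[[-0.0008,0.0039,0],[0,0,0]],[[-0.0008,0.0039,0],[0,0,0]]]}}

```text
clock: 14.37
tcp_pos: [545.4, 15.9, 32.3]
eef_rot: [1.977, 2.441, -0.001]
force: [0.8, -4.3, -3.6]
opening: 33.0
```

Request:
{"fn": "carry_out", "kwargs": {"deltas": [[[-0.0008,0.0039,0],[0,0,0]],[[-0.0008,0.0039,0],[0,0,0]]]}}

```text
clock: 14.53
tcp_pos: [545.4, 15.9, 32.4]
eef_rot: [1.977, 2.44, -0.001]
force: [2.7, -10.2, -3.7]
opening: 33.3
```

Request:
{"fn": "carry_out", "kwargs": {"deltas": [[[-0.0006,0.0029,0],[0,0,0]],[[-0.0006,0.0029,0],[0,0,0]]]}}

```text
clock: 14.7
tcp_pos: [545.4, 15.9, 32.4]
eef_rot: [1.977, 2.439, -0.002]
force: [2.5, -13.4, -3.6]
opening: 33.3
```

```bash
python3 - <<'E'
from h import *
g=cap('side','s8');f=cap('wrist','w8')
s=get_state();print(s['tcp_pos'],s['eef_rot'],s['clock'],s['force'],s['torque'])
b=g['img'][:,:,::-1]
cv2.imwrite('pics/z8.png',cv2.resize(b[150:220,195:285],None,fx=8,fy=8,interpolation=cv2.INTER_CUBIC))
E
```

```text
[545.36935984  15.9381543   32.40264472] [ 1.97726862e+00  2.43886878e+00 -1.89453456e-03] 14.8 [  1.67108972 -12.16061781  -2.89680679] [-2.60627966 -0.51910148  0.10201578]
```

View pics/z8.png

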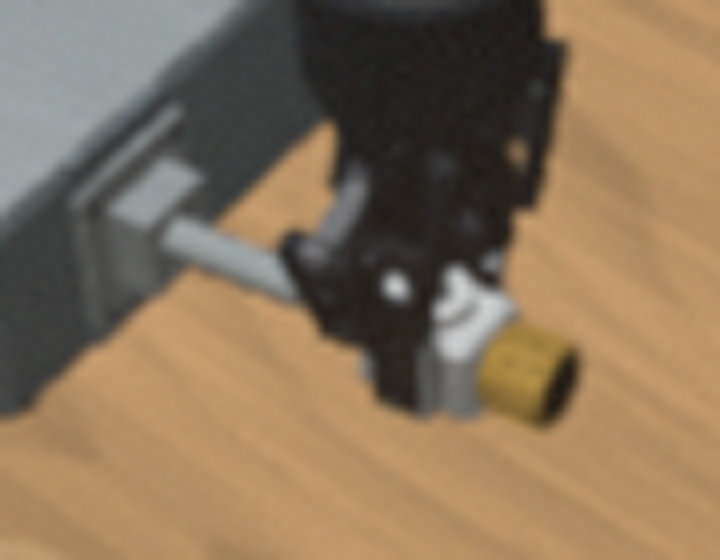

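View pics/w8.png

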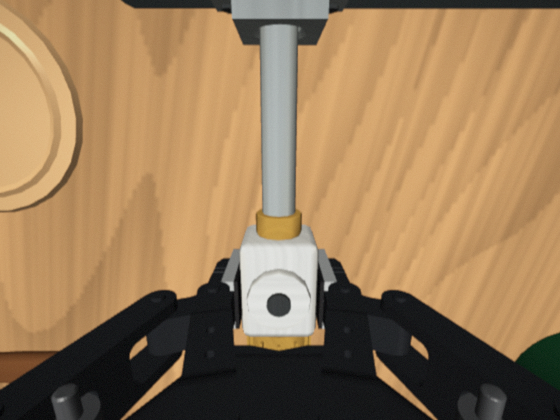

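```bash
python3 - <<'E'
from h import *
f=load('w8')
print('mouth', onz(f,279,25,64), 'collar front top', onz(f,279,211,58.5))
a=np.array([-0.2065,0.9784,0])
c=onz(f,279,211,58.5);m=onz(f,279,25,64);m2=np.array([523.6,117.3,48])
print('visible tube',(m-c)@a,(m2-c)@a)
E
```

```text
mouth [523.93119547 115.87497964  64.        ] collar front top [537.69435128  50.92913713  58.5       ]
visible tube 66.38510398720332 67.84773577400512
```

Request:
{"fn": "carry_out", "kwargs": {"deltas": [[[0,0,0],[0,0,0]],[[0,0,0],[0,0,0]],[[0,0,0],[0,0,0]],[[0,0,0],[0,0,0]],[[0,0,0],[0,0,0]],[[0,0,0],[0,0,0]],[[0,0,0],[0,0,0]],[[0,0,0],[0,0,0]],[[0,0,0],[0,0,0]]], "jaw": 100}}

```text
clock: 15.55
tcp_pos: [545.1, 17.6, 32.3]
eef_rot: [-1.977, -2.441, 0.0]
force: [-0.7, -0.6, -0.1]
opening: 85.3
```

Request:
{"fn": "carry_out", "kwargs": {"deltas": [[[0,0,0.05],[0,0,0]],[[0,0,0.12],[0,0,0]],[[0,0,0.22],[0,0,0]],[[0,0,0.35],[0,0,0]],[[0,0,0.48],[0,0,0]],[[0,0,0.6],[0,0,0]],[[0,-0.05,0.7],[0,0,0]],[[0,-0.1,0.75],[0,0,0]],[[0,-0.1,0.75],[0,0,0]],[[0,-0.1,0.75],[0,0,0]]]}}

```text
clock: 16.38
tcp_pos: [545.1, -2.4, 182.9]
eef_rot: [1.977, 2.441, 0.001]
force: [-0.2, 0.8, -0.8]
opening: 85.0
```

```bash
python3 - <<'E'
from h import *
g=cap('side','s9');f=cap('wrist','w9')
s=get_state();print(s['tcp_pos'],s['clock'],s['force'],s['torque'])
b=g['img'][:,:,::-1]
cv2.imwrite('pics/z9.png',cv2.resize(b[150:220,195:285],None,fx=8,fy=8,interpolation=cv2.INTER_CUBIC))
for p in [(545.4,15.9,56)]:
    u,v=proj(f,p);print(u,v);u,v=proj(g,p);print('zoom8',(u-194.5)*8,(v-149.5)*8)
E
```

```text
[544.72846314  -1.73515257 181.79555859] 16.4833 [0.34349954 1.12730476 0.03957191] [ 0.0049171   0.01409384 -0.03178855]
283.728047685822 185.98144888943773
zoom8 437.9183804305758 327.33085130294376
```

View pics/z9.png

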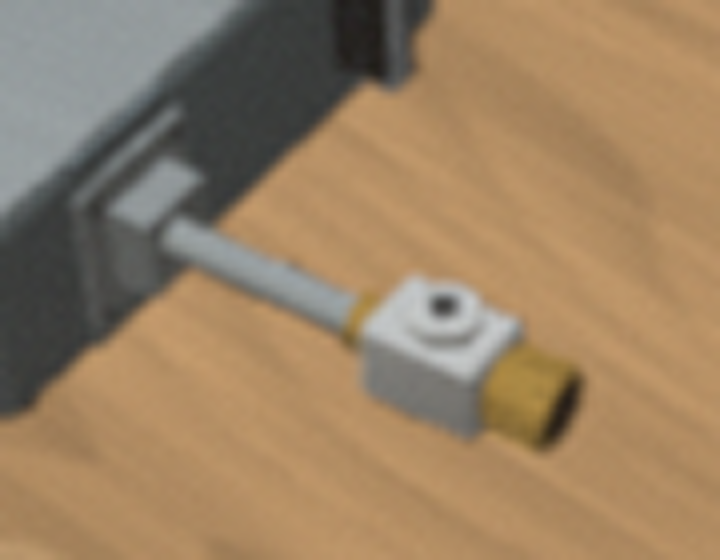

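View pics/w9.png

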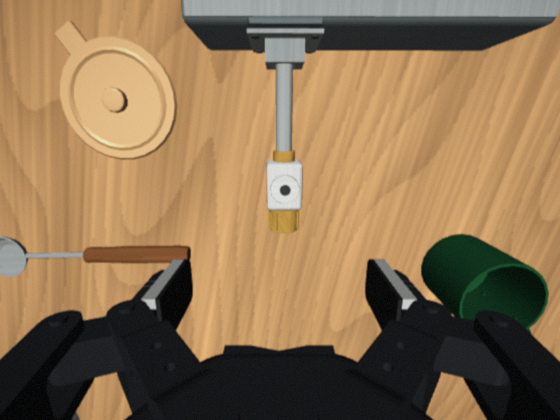

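View pics/s9.png

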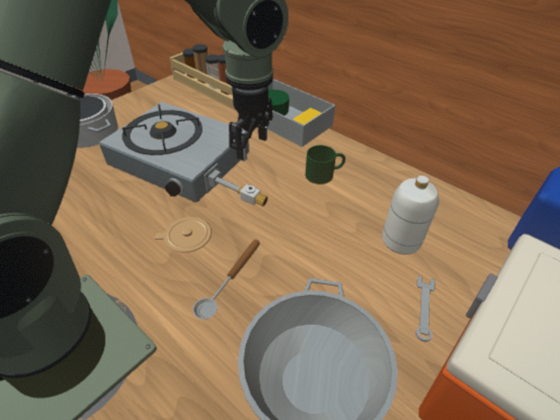

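```bash
python3 - <<'E'
from h import *
f=load('w9');g=load('s9')
for p in [(545.4,15.9,72),(545.4,15.9,68),(546.3,13.9,68)]:
    u,v=proj(f,p);x,y=proj(g,p);print(p,'w',u,v,'zoom8',(x-194.5)*8,(y-149.5)*8)
print(tri(f,(285,190),g,(194.5+445/8,149.5+305/8)))
cv2.imwrite('pics/z9w.png',cv2.resize(f['img'][20:240,220:350,::-1],None,fx=2.7,fy=2.7,interpolation=cv2.INTER_CUBIC))
im=f['img'][100:240,220:350,::-1];cv2.imwrite('pics/z9x.png',cv2.resize(im,None,fx=4,fy=4,interpolation=cv2.INTER_CUBIC))
c=onz(f,284,151,58);m=onz(f,284,68,32);m64=onz(f,284,53,64);print(c,m,m64)
E
```

```text
(545.4, 15.9, 72) w 284.0204329654049 189.3848901604694 zoom8 435.9192192477592 290.70891685658876
(545.4, 15.9, 68) w 283.94411253452506 188.4965003460093 zoom8 436.4231833361423 299.9408587163625
(546.3, 13.9, 68) w 284.4494869702446 190.84673458117373 zoom8 442.77333237484595 301.30507730850945
(array([547.01367564,  14.12038137,  65.68063697]), np.float64(0.6104167700036044))
[538.75028802  47.44066326  58.        ] [523.69606663 118.58190742  32.        ] [522.0642739  123.51124199  64.        ]
```

View pics/z9w.png

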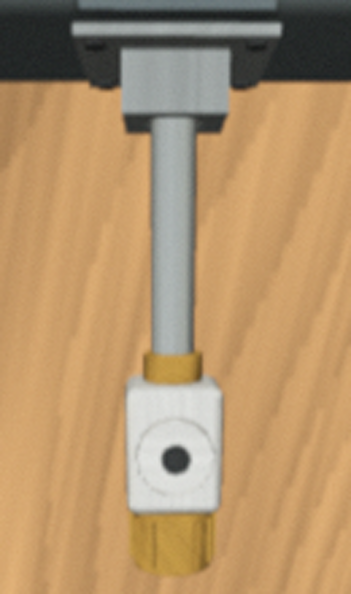

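```bash
python3 - <<'E'
from h import *
f=load('w8');print(proj(f,(545.4,15.9,72.1)),proj(f,(545.2,16.9,72.1)))
for t in ['w8','w9']:
    f=load(t);im=f['img'];y0,y1,x0,x1=(285,325,262,296) if t=='w8' else (180,200,275,295)
    c=im[y0:y1,x0:x1].max(2);m=(c<110).astype(np.uint8);n,l,st,ce=cv2.connectedComponentsWithStats(m)
    print(t,st[1:,4],ce[1:]+[x0,y0])
f=load('w9');print(tri(f,(284.8,189.8),load('s9'),(194.5+445/8,149.5+305/8)))
E
```

```text
(np.float64(279.72763873274874), np.float64(305.2537970088443)) (np.float64(279.7579608059435), np.float64(303.0530485336355))
w8 [427] [[278.264637   304.35128806]]
w9 [73] [[284.67123288 189.84931507]]
(array([546.90150359,  14.18367293,  65.6726809 ]), np.float64(0.8657446266103597))
```

```bash
python3 - <<'E'
from h import *
job_done();print(get_state()['clock'])
E
```

```text
the job is handed in; nothing more can be done
the job is handed in; nothing more can be done
```

I fitted the regulator to the stove, let go and handed the job in, with the last clock reading before that at about 16.5 s. I gripped the block at 70 N and lined the tube up with the port to about 1 mm. I then slid it in through the ball's 3 N drag until it stopped dead.

- **Seat force:** at the stop the tool stayed put while the force climbed to about 13.5 N along the port. Less the drag, that is about 10 N on the seat. I did not measure the drag separately at that point.
- **Depth:** the stop came about 51 mm in by the arm's position. The visible tube length in the wrist picture gave about 54 mm instead, so the two differ by about 3 mm. Both are within the 48 to 80 mm range.
- **After letting go:** the last pictures show the regulator held in the port with the expected droop, about 6 mm at the vent cap. The cap sits about 2 mm further out than when pressed. I put 1 to 1.6 mm of that down to the tilt, leaving up to about 1 mm that could be measurement error or a slight backing off. I did not press it again.
- **The rest of the table:** in the last pictures nothing else looked disturbed. The gripper was open and well clear of the regulator, with the force reading near zero.

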